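# Roll a filter cartridge through the gate into its vee cradle, clamp and lock it

## Task

Load the steel cartridge into the stand for filling: swing the stand's clamp arm well up out of the way, then roll the cartridge along the deck and over the sprung flap, without lifting it, so that it settles square and roughly central in the vee cradle and the flap springs up again behind it. Then swing the clamp arm down until its pad rests on the cartridge, and slide the locking bolt fully home under the arm's tail. Leave the other things on the bench where they are.

Things in the scene. Friction and masses are not known exactly. Their poses are not given: they have to be found in the camera images.
- stand: fixed stand, grey base plate 300 x 214 mm. Origin on the bench, below the flap. x: the direction the cartridge must roll, from the deck over the flap into the vee; y: level, along the cradle; z: up. Past the flap a landing 67 mm high runs to x = 36 mm, then two 90 degree vee blocks (22 to 68 mm either side of the middle), lowest line at x = 70, z = 33 mm; far flank to x = 120, z = 83 mm
- deck_lip (a point): middle of the top of the deck's low-end lip, facing edge: x = -101, y = 0, z = 79.5 mm in the stand's frame. The aluminium deck, 206 mm wide, runs from here to the flap; its top falls 3 degrees away from the flap, 75 mm high to 69.5, so a loose cartridge rolls back to this 10 mm lip. Guides 12 mm high at y = +-95 mm. Behind the lip (from x = -110 mm) is open space for fingers
- cradle (a point): point on the axis of a cartridge seated in the vee, midway along the vee: x = 70, y = 0, z = 89.6 mm in the stand's frame; same axes as the stand
- cartridge: plain smooth steel cylinder, 80 mm diameter, 150 mm long (9 mm brass stubs on its ends), 0.45 to 0.9 kg. Origin at its centre, y axis along it. Starts on the deck against the lip: centre at x = -76.5, z = 111 mm in the stand's frame, up to 12 mm off the middle in y. Pushed from behind at half height it rolls, folds the flap down and falls into the vee once its centre is some 40 mm past the flap
- flap (a joint): steel flap, 146 mm wide, 4 mm thick, across the deck's end at the stand's x = 0, hinged at its lower edge; top edge 98 mm high, 26 mm above its hinge. 0 = upright; folds only towards the vee, to 1.55 = flat on the landing; a spring returns it to 0 (push of 2 to 5 N at its top edge). It clears a seated cartridge by about 5 mm
- flap_hinge (a point): middle of the flap's hinge line, 72 mm high, x = y = 0 in the stand's frame
- clamp (a joint): clamp arm angle, rad: 0 = level, its rubber pad just resting on a seated cartridge; grows as the knob end swings up and over, away from the flap, to 1.75 (1.57 = upright). Stiff hinge: stays where it is left; about 2 N at the knob moves it. Starts partly lowered at 0.1 to 0.6, in the cartridge's way
- clamp_hinge (a point): hinge of the clamp arm, x = 132, y = 0, z = 143.6 mm in the stand's frame, hinge line along y. The arm is a steel bar 20 mm wide, 14 mm thick, reaching from the hinge towards the flap over the middle of the vee, with a 30 mm tail behind the hinge. Ears beside the hinge reach 21 mm to either side and 10 mm above it. Pad under the arm 62 mm from the hinge
- clamp_knob (a point): centre of the white cross-knob at the arm's free end, 118 mm from the hinge: a 20 mm diameter cylinder along the stand's y, 26 mm long; pinched by its two end faces it can turn between the fingers as the arm swings
- bolt (a joint): locking bolt travel, m: 0 = withdrawn, 0.040 = fully home; slides in the stand's -y direction so that its 12 mm rod goes under the arm's tail. Can go in only when the arm is down (below about 0.06 rad). Starts at 0 to 0.006; a push of about 2 N moves it and it stays where it is left
- bolt_knob (a point): centre of the top of the bolt's white upright knob, a cylinder 22 mm in diameter and 34 mm high, its top 179 mm above the bench; at x = 157 mm in the stand's frame, y = 66 mm when withdrawn, 26 mm when home. Nothing stands on its +y side
- collar: bystander: short aluminium ring, 96 mm across and 22 mm high, lying flat on the bench beyond the deck's low end (about 195 mm from the flap); origin at its underside (tools: underside, middle)
- beaker: bystander: open glass beaker, 76 mm across and 95 mm high, beside the stand on its -y side; origin at its underside (tools: underside, middle)
- wrench: bystander: steel wrench, 170 mm long, lying on the bench beside the deck on the stand's -y side; origin at its underside (tools: underside, middle)
- jar: bystander: small amber jar, 56 mm across and 65 mm high, on the bench beside the stand on its +y side; origin at its underside (tools: underside, middle)
- bottle: bystander: tall amber bottle, 72 mm across and 160 mm high, to the robot's left; origin at its underside (tools: underside, middle)
- dish: bystander: white ceramic bowl, 120 mm across and 45 mm high, to the robot's left; origin at its underside (tools: underside, middle)
- screwdriver: bystander: screwdriver, 190 mm long, lying on the bench to the robot's right; origin at its underside (tools: underside, middle)

How it is judged:
By the outcome, as a careful person would: the job done as asked, in the order asked, and still so for the second after the job is handed in, with the robot touching nothing.
It also fails if it takes over 72 s, if anything falls off the work surface, if the arm or the gripper's body presses on something with over 40 N, if the wrist force passes 120 N, or if a joint passes its speed limit or range.

## Robot

A 6-joint arm with a two-finger parallel gripper is mounted at the origin on the work surface. World frame = base frame: x ahead of the robot, y to its left, z up, the work surface at z = 0. Lengths are in mm, angles in rad, forces in N, time in s.
With the tool pointing down it reaches from about 350 to 975 mm from the base axis. Payload 7.1 kg.
Tool frame: the origin (TCP) lies midway between the tips of the shut fingers; the grasp point (between the pads) lies 19 mm behind it; z points along the fingers, y is the line along which they close (so a half turn about z gives the same grasp; the last joint's range is limited). The gripper opens to 88 mm and grips with 3 to 60 N. Pads are 20 mm wide; open, the fingers measure 115 mm over their backs; the gripper's body (75 mm by 178 mm) begins 61 mm behind the grasp point.
Start: joints at [-1.169, 0.423, 1.63, -0, 1.089, -0.019], TCP at [255.322, -570.452, 222.675] pointing down, gripper open.
Joint ranges: [-3, 3], [-0.9, 2.11], [0.09, 2.58], [-1.31, 4.45], [0.11, 2.69], [-2.54, 2.54]. Speed limits (rad/s): [2.39, 2.39, 3.01, 3.14, 3.14, 3.14].

## Interface

Orientations are given as a rotation vector (axis times angle).
In Python, from workcell import ctrl gives the robot as it stands. The module is installed in compiled form; this text tells all that it offers.
- The arm moves only by the tool servo_tool, never from a script. Its argument "increments" is a list of rows, each a list of 7 numbers: the shift along the world's x, y, z in cm, then the turn, a rotation vector about the world's x, y, z in degrees, then the opening, from -1 (shut) to 1 (fully open). A call has 1 to 20 rows; each row is the pose to reach, as a shift and turn from the pose commanded when the call began; what a row does not reach only later rows make up. A row lasts 1/12 s, in which the tool goes at most 41.7 mm and 7.16 degrees, less where a joint would pass 70% of its speed; a pose out of reach is approached as far as the arm can. A call with a gripper value outside its range is refused whole. The fingers move at their own pace and stop on an object; the grip force is fixed at half the most. Time passes only in rows, so rows that repeat a pose let the fingers close. It gives the time, the measured TCP pose, the force, the opening and the grip force at its end, in the units of the state.
- ctrl.get_obs(): the state, without advancing time (a new reading comes with each control period).
- ctrl.get_image(name): name is "scene" or "top" or "wrist"; returns a dict with "image" (420x560x3 uint8, red, green, blue), "fx", "fy", "cx", "cy" (pixels), "extrinsics" (4x4, takes a point from camera to world coordinates); the wrist camera has in their place "tool_from_camera" (4x4, takes a point from camera to tool coordinates, whose origin is the TCP and whose axes are the flange's). Camera axes: x right, y up, looking along -z (the intrinsics and any distortion apply to the point x, -y, -z); pixel columns grow to the right and rows downward; lengths in mm; the calibration is good to about 2 mm. A picture is of the moment at which its call begins: read the wrist's pose just before it. There is no depth.
- ctrl.close_job(): hands the job in; it is judged then, once.
The state is a dict: "t": time; "qpos": joint angles; "qvel": joint speeds; "joint_torque": joint torques, N m; "ee_pos": TCP position; "orientation": TCP orientation; "ft_force": force on the tool from outside, world axes, zero at the start; "moment": the same for the moment, N m; "width": finger opening in mm; "grasp_force": force on a finger pad.
Only numpy, scipy, OpenCV 4.12 (cv2) and the standard library are available. Lean on these libraries where they do the work, as an engineer would, in place of code of your own. Each camera call takes 0.05 s, during which the arm holds its last target. There are 200 camera calls.

## Working session

There is one attempt and no reset: what is moved stays moved. The work goes in short steps, Python scripts to look and compute and a tool call to move; the robot and the scene stay as the last step left them, time stands still between calls to the robot, and variables do not carry over. Pictures are saved under pics/ and viewed, at most 10 in all, crops included, and the job is handed in when it is done.

Besides the shell and the picture viewer there is one more tool, called after "Emit:" as name(argument=value, ...) on one line, values as JSON. servo_tool: Moves the arm, as the interface text tells. Its arguments: {"type":"object","properties":{"increments":{"type":"array","items":{"type":"array","items":{"type":"number"}}}},"required":["increments"]}

```bash
mkdir -p pics
cat > h.py <<'E'
import numpy as np, cv2
from workcell import ctrl
def snap(n,f):
    d=ctrl.get_image(n); im=d['image'][:,:,::-1].copy(); cv2.imwrite('pics/'+f+'.png',im); np.save('pics/'+f+'.npy',{k:v for k,v in d.items() if k!='image'},allow_pickle=True); return d
def load(f): return np.load('pics/'+f+'.npy',allow_pickle=True).item()
def ray(d,u,v,T=None):
    T=np.array(d['extrinsics']) if T is None else T
    r=np.array([(u-d['cx'])/d['fx'],-(v-d['cy'])/d['fy'],-1]); return T[:3,3],T[:3,:3]@r
def onz(d,u,v,z):
    o,r=ray(d,u,v); return o+r*(z-o[2])/r[2]
def proj(d,p):
    T=np.linalg.inv(np.array(d['extrinsics'])); c=T[:3,:3]@np.array(p)+T[:3,3]
    return d['cx']+d['fx']*c[0]/-c[2], d['cy']-d['fy']*c[1]/-c[2]
E
python3 - <<'E'
from h import *
for n in('top','scene'):
    d=snap(n,n); print(n,d['fx'],d['cx'],d['cy'],np.round(d['extrinsics'],3).tolist(),[k for k in d])
o=ctrl.get_obs();print(o['t'],o['orientation'],o['ft_force'],o['width'])
E
```

```text
top 463.09148342831975 283.1859955942057 206.0428870875296 [[0.008, 0.988, -0.152, 375.759], [-1.0, 0.005, -0.019, -25.8], [-0.018, 0.152, 0.988, 1480.157], [0.0, 0.0, 0.0, 1.0]] ['image', 'fx', 'fy', 'cx', 'cy', 'extrinsics']
scene 414.03684520901515 285.31989837613287 204.57603544211977 [[0.886, -0.382, 0.264, 889.817], [0.464, 0.724, -0.51, -578.533], [0.004, 0.574, 0.819, 1075.509], [0.0, 0.0, 0.0, 1.0]] ['image', 'fx', 'fy', 'cx', 'cy', 'extrinsics']
0.1 [-3.07103749e+00 -6.55849851e-01  4.04830128e-04] [ 0.61573529  0.29213357 -0.37141055] 87.56512512381838
```

View pics/top.png

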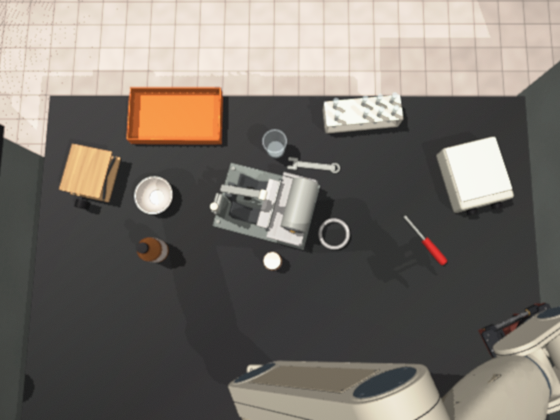

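View pics/scene.png

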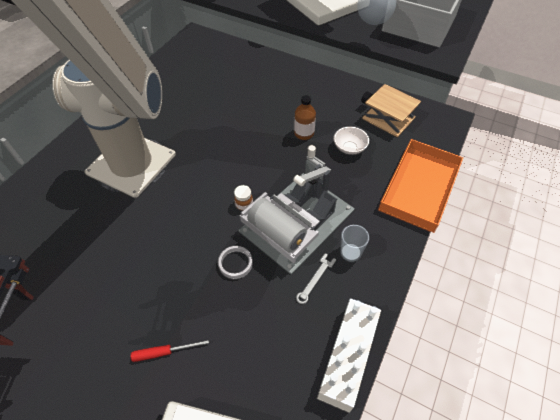

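The top view shows the stand at about (265,205): cartridge at (300,204), clamp knob near (225,190), bolt knob at (214,206), jar (272,261), collar (334,234). The scene view shows the cartridge at (280,222), with the clamp knob and bolt knob at about (300,180) and (312,150). I'll zoom in on both.

Run:
```python
from h import *
a=cv2.imread('pics/top.png')[150:270,200:350]; b=cv2.imread('pics/scene.png')[130:280,220:370]
a=cv2.resize(a,None,fx=4,fy=4,interpolation=cv2.INTER_CUBIC)[:, :]; b=cv2.resize(b,(600,600),interpolation=cv2.INTER_CUBIC)
cv2.imwrite('pics/za.png',a);cv2.imwrite('pics/zb.png',b)
```

```text
(no output)
```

View pics/za.png

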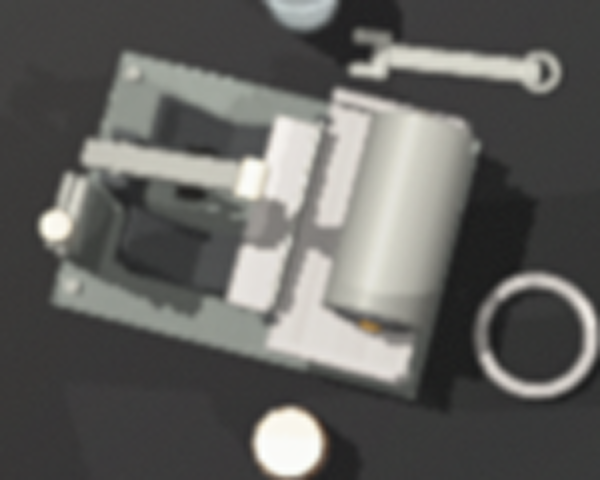

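View pics/zb.png

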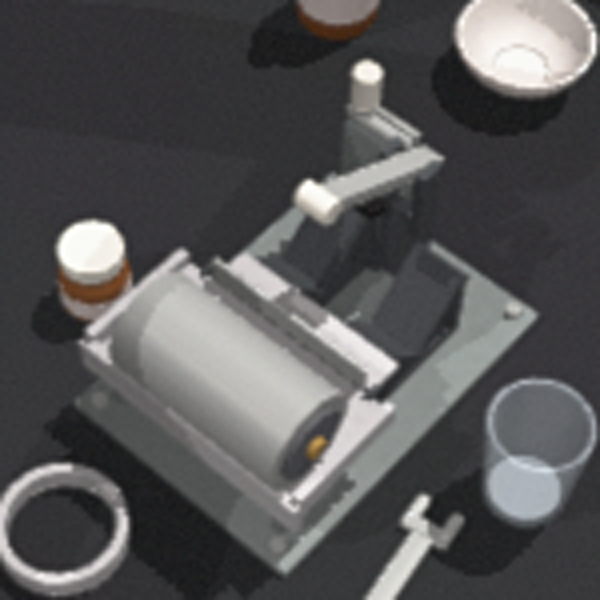

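```bash
cat > fit.py <<'E'
from h import *
from scipy.optimize import least_squares
t,s=load('top'),load('scene')
def W(p,q):
    c,sn=np.cos(p[2]),np.sin(p[2]); return np.array([p[0]+c*q[0]-sn*q[1],p[1]+sn*q[0]+c*q[1],q[2]])
A=lambda u,v:(t,200+(u+.5)/4-.5,150+(v+.5)/4-.5); B=lambda u,v:(s,220+(u+.5)/4-.5,130+(v+.5)/4-.5)
def pts(p):
    b,a,cx,zp=p[3:7]; kn=(157,66-b,179); ck=(132-118*np.cos(a),0,143.6+118*np.sin(a))
    return [(A(57,224),kn),(B(368,66),kn),(A(250,180),ck),(B(318,201),ck),
    (A(408,383),(-110,103,79.5)),(B(83,345),(-110,103,79.5)),(B(292,505),(-110,-103,79.5)),
    (A(125,52),(cx+150,-107,zp)),(A(53,302),(cx+150,107,zp)),(A(415,398),(cx-150,107,zp)),
    (B(537,315),(cx+150,-107,zp)),(B(285,574),(cx-150,-107,zp)),(B(75,405),(cx-150,107,zp))]
def res(p): return np.array([np.subtract(proj(m[0],W(p,q)),m[1:]) for m,q in pts(p)]).ravel()
r=least_squares(res,[420,-20,1.38,3,.4,25,10],loss='soft_l1'); print(np.round(r.x,3)); print(np.round(r.fun.reshape(-1,2),1).tolist())
np.save('stand.npy',r.x); p=r.x
E
python3 - <<'E'
from fit import *
for n,q in dict(cart=(-76.5,0,111),lip=(-101,0,79.5),knob=pts(p)[2][1],bolt=pts(p)[0][1],hinge=(132,0,143.6)).items(): print(n,W(p,q).round(1))
# cylinder ends: brass stubs, top view +y (370,327), scene -y (318,447)
c,sn=np.cos(p[2]),np.sin(p[2])
for m,y in((A(370,327),84),(B(318,447),-84)):
    o=onz(*m,111)[:2]-p[:2]; print('stub in stand', c*o[0]+sn*o[1], -sn*o[0]+c*o[1], 'if centred y',y)
o=ctrl.get_obs(); print(o['ee_pos'],cv2.Rodrigues(o['orientation'])[0].round(3).tolist())
for n,m,z in (('collar',A(537,335),22),('jar',A(289,442),65)):
    print(n,onz(*m,z).round(0))
E
```

```text
[ 5.97296e+02  2.86930e+01 -4.96100e+00  2.93400e+00  5.03000e-01
  2.75410e+01  6.82300e+00]
[[-0.0, 0.5], [0.0, 1.4], [0.4, 0.1], [0.5, -0.1], [-1.1, 0.3], [-0.5, -0.7], [1.0, 1.9], [-0.1, 0.2], [-0.0, 0.7], [0.2, 0.3], [0.7, 0.1], [0.4, 0.5], [-0.3, -0.6]]
cart [578.5 -45.5 111. ]
lip [572.5 -69.2  79.5]
knob [604.3  56.4 200.5]
bolt [574.7 196.4 179. ]
hinge [629.7 156.7 143.6]
stub in stand -75.49663975005102 70.51219216777827 if centred y 84
stub in stand -75.90614532520581 -92.02043356821993 if centred y -84
[ 255.13108647 -570.02155739  221.98804224] [[0.913, 0.408, -0.001], [0.408, -0.913, 0.001], [0.0, -0.001, -1.0]]
collar [ 514. -159.   22.]
jar [427.  34.  65.]
```

The fit closes to about 1 px. The stand is at (597, 29) with yaw 75.8°, clamp angle about 0.50, bolt about 3 mm in, and the cartridge about 10 mm off towards -y. I'll start by moving above the clamp knob.

Emit:
servo_tool(increments=[[1.5, 3, 6, 0, 0, 4, 1], [3.5, 6.3, 9, 0, 0, 8, 1], [5.2, 9.4, 9, 0, 0, 12, 1], [7, 12.5, 9, 0, 0, 16, 1], [8.7, 15.6, 9, 0, 0, 20, 1], [10.5, 18.8, 9, 0, 0, 24, 1], [12.2, 21.9, 9, 0, 0, 28, 1], [14, 25, 9, 0, 0, 32, 1], [15.7, 28.2, 9, 0, 0, 36, 1], [17.5, 31.3, 9, 0, 0, 40, 1], [19.2, 34.4, 9, 0, 0, 44, 1], [21, 37.6, 9, 0, 0, 48, 1], [22.7, 40.7, 9, 0, 0, 51.7, 1], [24.4, 43.8, 9, 0, 0, 51.7, 1], [26.2, 47, 9, 0, 0, 51.7, 1], [28, 50.1, 9, 0, 0, 51.7, 1], [29.7, 53.2, 9, 0, 0, 51.7, 1], [31.4, 56.3, 9, 0, 0, 51.7, 1], [33.2, 59.4, 9, 0, 0, 51.7, 1], [34.9, 62.6, 9, 0, 0, 51.7, 1]])

```text
t: 1.77
ee_pos: [604.7, 57.2, 312.3]
orientation: [-2.479, -1.93, 0.001]
ft_force: [0.9, -0.1, 0.3]
width: 87.9
grasp_force: 0.0
```

Emit:
servo_tool(increments=[[0, 0, 0, 0, 0, 0, 1], [0, 0, 0, 0, 0, 0, 1], [0, 0, 0, 0, 0, 0, 1], [0, 0, 0, 0, 0, 0, 1]])

```text
t: 2.1
ee_pos: [603.6, 54.5, 312.4]
orientation: [-2.48, -1.929, 0.001]
ft_force: [-0.7, 0.6, 0.7]
width: 87.9
grasp_force: 0.0
```

Run:
```python
from fit import *
o=ctrl.get_obs(); R=cv2.Rodrigues(o['orientation'])[0]
print(o['t'],o['ee_pos'].round(1),R.round(3).tolist(),o['qpos'].round(2))
print('toolyaw err deg',np.degrees(np.arctan2(-R[1,1],-R[0,1])-(p[2]+2*np.pi+np.pi/2)))
d=snap('wrist','w1'); print(np.round(d['tool_from_camera'],2).tolist(),d['fx'])
```

```text
[ 5.97296e+02  2.86930e+01 -4.96100e+00  2.93400e+00  5.03000e-01
  2.75410e+01  6.82300e+00]
[[-0.0, 0.5], [0.0, 1.4], [0.4, 0.1], [0.5, -0.1], [-1.1, 0.3], [-0.5, -0.7], [1.0, 1.9], [-0.1, 0.2], [-0.0, 0.7], [0.2, 0.3], [0.7, 0.1], [0.4, 0.5], [-0.3, -0.6]]
2.1 [603.6  54.5 312.4] [[0.246, 0.969, -0.001], [0.969, -0.246, -0.0], [-0.001, -0.001, -1.0]] [ 0.07  0.31  1.58 -0.    1.25  0.32]
toolyaw err deg -0.025761033862174803
[[0.0, 0.96, 0.29, 78.07], [1.0, -0.0, -0.0, 0.47], [-0.0, 0.29, -0.96, -161.98], [0.0, 0.0, 0.0, 1.0]] 338.23423511110116
```

View pics/w1.png

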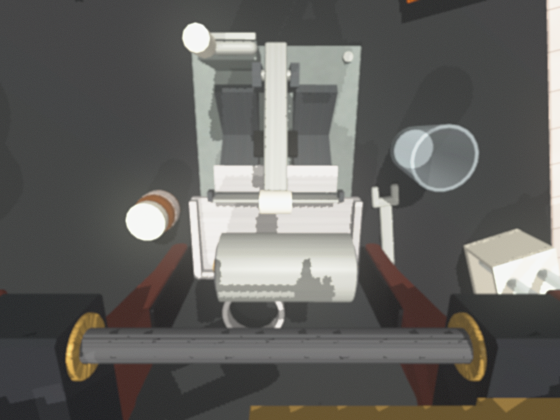

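The wrist view shows the arm's bar with the clamp knob at (275,202), the bolt knob at (197,38) and the cartridge spanning columns 216–357. I'll cross-check the knob and cartridge positions from it.

```bash
sed -i 's/^r=least.*/p=np.load("stand.npy")/;/^np.save/d' fit.py
cat >> fit.py <<'E'
def inS(w): c,sn=np.cos(p[2]),np.sin(p[2]); o=np.array(w[:2])-p[:2]; return np.array([c*o[0]+sn*o[1],-sn*o[0]+c*o[1],w[2]])
def wr(d,o,u,v,z):
    T=np.eye(4);T[:3,:3]=cv2.Rodrigues(o['orientation'])[0];T[:3,3]=o['ee_pos']
    c,r=ray(d,u,v,T@np.array(d['tool_from_camera'])); return c+r*(z-c[2])/r[2]
E
python3 - <<'E'
from fit import *
o=ctrl.get_obs(); d=load('w1')
for n,u,v,z in (('knobtop',275.5,195,210.5),('knob',275.5,202,200.5),('bolt',195,37,179),('cartL',216,268,130),('cartR',357,268,130),('barhinge',276,42,140),('deckL',191,200,85),('deckR',361,200,85)):
    w=wr(d,o,u,v,z); print(n,w.round(1),inS(w).round(1))
print('tcp stand',inS(o['ee_pos']), 'knob',pts(p)[2][1])
E
```

```text
knobtop [606.2  62.8 210.5] [ 3.530e+01 -2.000e-01  2.105e+02]
knob [604.   54.4 200.5] [ 2.660e+01 -2.000e-01  2.005e+02]
bolt [574.  195.8 179. ] [156.3  63.6 179. ]
cartL [515.2 -23.5 130. ] [-70.7  66.8 130. ]
cartR [669.  -62.3 130. ] [-70.6 -91.8 130. ]
barhinge [636.9 182.7 140. ] [159.1  -0.6 140. ]
deckL [498.5  49.7  85. ] [ -3.9 100.9  85. ]
deckR [ 6.955e+02 -1.000e-01  8.500e+01] [  -3.8 -102.3   85. ]
tcp stand [2.64152760e+01 4.51055561e-02 3.12626581e+02] knob (np.float64(28.608305607879643), 0, np.float64(200.469653865013))
```

Emit:
servo_tool(increments=[[0.05, 0.15, -3, 0, 0, 0, 1], [0.05, 0.15, -6, 0, 0, 0, 1], [0.05, 0.15, -9, 0, 0, 0, 1], [0.05, 0.15, -11, 0, 0, 0, 1], [0.05, 0.15, -12.5, 0, 0, 0, 1], [0.05, 0.15, -12.8, 0, 0, 0, 1], [0.05, 0.15, -12.8, 0, 0, 0, 0], [0.05, 0.15, -12.8, 0, 0, 0, -1], [0.05, 0.15, -12.8, 0, 0, 0, -1], [0.05, 0.15, -12.8, 0, 0, 0, -1], [0.05, 0.15, -12.8, 0, 0, 0, -1], [0.05, 0.15, -12.8, 0, 0, 0, -1], [0.05, 0.15, -12.8, 0, 0, 0, -1], [0.05, 0.15, -12.8, 0, 0, 0, -1]])

```text
t: 3.32
ee_pos: [604.9, 57.1, 184.9]
orientation: [2.479, 1.93, 0.0]
ft_force: [-1.0, 0.2, -0.2]
width: 37.7
grasp_force: 0.0
```

Emit:
servo_tool(increments=[[0, 0, 0, 0, 0, 0, -1], [0, 0, 0, 0, 0, 0, -1], [0, 0, 0, 0, 0, 0, -1], [0, 0, 0, 0, 0, 0, -1], [0, 0, 0, 0, 0, 0, -1]])

```text
t: 3.73
ee_pos: [603.7, 57.1, 184.3]
orientation: [-2.478, -1.929, 0.003]
ft_force: [-5.3, 0.4, 2.4]
width: 25.8
grasp_force: 30.0
```

Emit:
servo_tool(increments=[[0.11, 0.43, 0.75, 0, 0, 0, -1], [0.23, 0.91, 1.45, 0, 0, 0, -1], [0.37, 1.45, 2.15, 0, 0, 0, -1], [0.52, 2.05, 2.78, 0, 0, 0, -1], [0.68, 2.68, 3.38, 0, 0, 0, -1], [0.85, 3.36, 3.91, 0, 0, 0, -1], [1.03, 4.08, 4.4, 0, 0, 0, -1], [1.23, 4.84, 4.83, 0, 0, 0, -1], [1.42, 5.62, 5.2, 0, 0, 0, -1], [1.63, 6.42, 5.51, 0, 0, 0, -1], [1.84, 7.24, 5.76, 0, 0, 0, -1], [2.05, 8.07, 5.94, 0, 0, 0, -1], [2.2, 8.64, 6.03, 0, 0, 0, -1], [2.34, 9.21, 6.08, 0, 0, 0, -1], [2.48, 9.78, 6.11, 0, 0, 0, -1], [2.63, 10.35, 6.11, 0, 0, 0, -1], [2.63, 10.35, 6.11, 0, 0, 0, -1], [2.63, 10.35, 6.11, 0, 0, 0, -1]])

```text
t: 5.23
ee_pos: [630.7, 162.0, 247.3]
orientation: [-2.477, -1.931, -0.0]
ft_force: [-7.8, 2.0, 2.9]
width: 25.9
grasp_force: 30.0
```

Emit:
servo_tool(increments=[[0, 0, 0, 0, 0, 0, 0], [0, 0, 0, 0, 0, 0, 0], [0, 0, 0, 0, 0, 0, 0], [0, 0, 0, 0, 0, 0, 0], [0, 0, 2, 0, 0, 0, 0], [0, 0, 4, 0, 0, 0, 0], [0, 0, 6, 0, 0, 0, 0], [0.8, -3, 6, 0, 0, 0, -1], [1.65, -5.9, 6, 0, 0, 0, -1], [2.5, -8.9, 6, 0, 0, 0, -1], [3.3, -11.9, 6, 0, 0, 0, -1], [4.1, -14.8, 6, 0, 0, 0, -1], [5, -17.8, 6, 0, 0, 0, -1], [5.8, -20.8, 6, 0, 0, 0, -1], [6.6, -23.7, 6, 0, 0, 0, -1], [6.6, -23.7, 3, 0, 0, 0, -1], [6.6, -23.7, 0, 0, 0, 0, -1], [6.6, -23.7, 0, 0, 0, 0, -1], [6.6, -23.7, 0, 0, 0, 0, -1]])

```text
t: 6.82
ee_pos: [696.4, -76.5, 244.5]
orientation: [-2.477, -1.928, 0.004]
ft_force: [-0.3, -0.7, 0.6]
width: 0.4
grasp_force: 0.0
```

Run:
```python
from fit import *
o=ctrl.get_obs(); print(o['t'],o['ee_pos'].round(1),inS(o['ee_pos']).round(1),o['width'])
d=snap('wrist','w2'); snap('top','t2')
a=cv2.imread('pics/t2.png')[150:270,200:350]; a=cv2.resize(a,(500,400),interpolation=cv2.INTER_CUBIC)
b=cv2.resize(cv2.imread('pics/w2.png'),(300,225)); c=np.zeros((400,800,3),np.uint8); c[:,:500]=a; c[:225,500:]=b; cv2.imwrite('pics/c2.png',c)
```

```text
6.8167 [696.4 -76.5 244.5] [ -77.7 -121.9  244.5] 0.4469085487620846
```

View pics/c2.png

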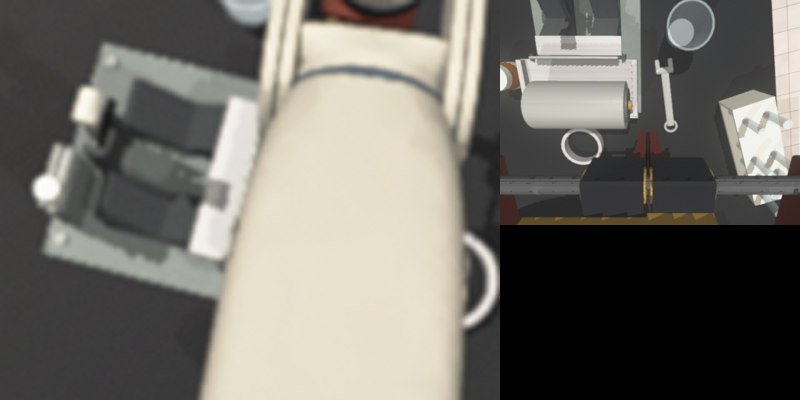

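The crop shows the clamp arm upright, with its knob at (90,105). In the wrist inset the cartridge is against the lip, with the finger outside its -y stub. Next I'll descend and nudge it to the centre.

Emit:
servo_tool(increments=[[0, 0.1, -3.5, 0, 0, 0, -1], [0, 0.1, -7, 0, 0, 0, -1], [0, 0.1, -10.5, 0, 0, 0, -1], [0, 0.1, -13, 0, 0, 0, -1], [0, 0.1, -14.3, 0, 0, 0, -1], [0, 0.1, -14.3, 0, 0, 0, -1], [-0.3, 0.18, -14.3, 0, 0, 0, -1], [-0.6, 0.25, -14.3, 0, 0, 0, -1], [-0.8, 0.3, -14.3, 0, 0, 0, -1], [-1.0, 0.35, -14.3, 0, 0, 0, -1], [-1.2, 0.4, -14.3, 0, 0, 0, -1], [-1.4, 0.45, -14.3, 0, 0, 0, -1], [-1.6, 0.5, -14.3, 0, 0, 0, -1]])

```text
t: 8.0
ee_pos: [681.1, -71.4, 103.3]
orientation: [2.478, 1.93, 0.001]
ft_force: [0.8, 0.7, -0.6]
width: 0.4
grasp_force: 0.0
```

Emit:
servo_tool(increments=[[-0.15, 0.04, 0, 0, 0, 0, -1], [-0.3, 0.08, 0, 0, 0, 0, -1], [-0.45, 0.12, 0, 0, 0, 0, -1], [-0.6, 0.15, 0, 0, 0, 0, -1], [-0.6, 0.15, 0, 0, 0, 0, -1]])

```text
t: 8.42
ee_pos: [674.7, -69.9, 102.6]
orientation: [-2.478, -1.93, 0.001]
ft_force: [0.7, 0.3, 0.6]
width: 0.7
grasp_force: 0.0
```

Run:
```python
from fit import *
o=ctrl.get_obs(); print(o['t'],o['ee_pos'].round(1),inS(o['ee_pos']).round(1),o['ft_force'])
d=snap('scene','s3')
b=cv2.imread('pics/s3.png')[130:280,220:370]; cv2.imwrite('pics/z3.png',cv2.resize(b,(600,600),interpolation=cv2.INTER_CUBIC))
```

```text
8.4167 [674.7 -69.9 102.6] [-76.5 -99.3 102.6] [0.71307318 0.3140867  0.64744503]
```

View pics/z3.png

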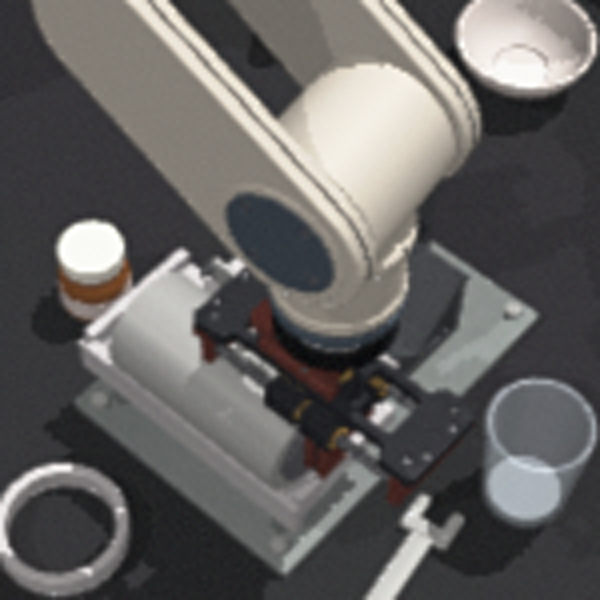

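The scene view shows the finger at the cartridge's -y end at (320,455), with nothing else disturbed. I'll measure how far the cartridge's +y end has moved.

Run:
```python
from fit import *
for f in('scene','s3'):
    g=cv2.GaussianBlur(cv2.imread(f'pics/{f}.png'),(3,3),0); d=load(f); 
    for x,z in((-95,146),(-105,139)):
        row=[]
        for y in range(40,100,3):
            u,v=proj(d,W(p,(x,y,z))); row.append(int(cv2.getRectSubPix(g,(1,1),(float(u),float(v)))[0,0].mean()))
        print(f,x,row)
```

```text
scene -95 [186, 180, 168, 156, 152, 152, 152, 156, 172, 193, 192, 151, 102, 72, 68, 71, 76, 86, 107, 127]
scene -105 [154, 146, 134, 129, 128, 128, 128, 126, 128, 146, 175, 189, 164, 137, 118, 100, 79, 70, 65, 67]
s3 -95 [186, 186, 185, 185, 185, 185, 185, 188, 202, 218, 211, 163, 106, 73, 68, 71, 76, 87, 110, 133]
s3 -105 [156, 156, 156, 156, 157, 157, 156, 153, 147, 161, 193, 208, 177, 142, 119, 100, 79, 70, 65, 67]
```

Emit:
servo_tool(increments=[[-0.15, 0.04, 0, 0, 0, 0, -1], [-0.3, 0.08, 0, 0, 0, 0, -1], [-0.45, 0.12, 0, 0, 0, 0, -1], [-0.6, 0.15, 0, 0, 0, 0, -1], [-0.6, 0.15, 0, 0, 0, 0, -1]])

```text
t: 8.88
ee_pos: [669.0, -68.4, 102.8]
orientation: [2.479, 1.93, 0.0]
ft_force: [0.3, 0.3, -0.7]
width: 0.3
grasp_force: 0.4
```

```bash
cat > edge.py <<'E'
from fit import *
o=ctrl.get_obs(); print(o['ee_pos'].round(1),inS(o['ee_pos']).round(1),o['ft_force'].round(1),o['width'])
snap('scene','s4')
for f in('s3','s4'):
    g=cv2.GaussianBlur(cv2.imread(f'pics/{f}.png'),(3,3),0); d=load(f)
    for x,z in((-95,146),(-105,139)):
        print(f,x,[int(cv2.getRectSubPix(g,(1,1),tuple(map(float,proj(d,W(p,(x,y,z))))))[0,0].mean()) for y in range(40,100,3)])
E
python3 edge.py
```

```text
[669.  -68.4 102.8] [-76.5 -93.3 102.8] [ 0.3  0.3 -0.7] 0.32958242843111096
s3 -95 [186, 186, 185, 185, 185, 185, 185, 188, 202, 218, 211, 163, 106, 73, 68, 71, 76, 87, 110, 133]
s3 -105 [156, 156, 156, 156, 157, 157, 156, 153, 147, 161, 193, 208, 177, 142, 119, 100, 79, 70, 65, 67]
s4 -95 [186, 185, 185, 184, 185, 186, 185, 185, 187, 192, 195, 157, 106, 73, 67, 71, 76, 87, 110, 132]
s4 -105 [156, 156, 156, 155, 156, 156, 156, 156, 158, 175, 200, 210, 177, 142, 120, 100, 79, 70, 65, 66]
```

Emit:
servo_tool(increments=[[-0.15, 0.04, 0, 0, 0, 0, -1], [-0.3, 0.08, 0, 0, 0, 0, -1], [-0.45, 0.12, 0, 0, 0, 0, -1], [-0.6, 0.15, 0, 0, 0, 0, -1], [-0.7, 0.18, 0, 0, 0, 0, -1], [-0.7, 0.18, 0, 0, 0, 0, -1], [-0.3, 0.08, 0, 0, 0, 0, -1], [1, -0.25, 0, 0, 0, 0, -1], [2, -0.5, 1, 0, 0, 0, -1], [2, -0.5, 4, 0, 0, 0, -1], [2, -0.5, 8, 0, 0, 0, -1], [2, -0.5, 12, 0, 0, 0, -1], [2, -0.5, 15, 0, 0, 0, -1], [2, -0.5, 15, 0, 0, 0, -1]])

```text
t: 10.1
ee_pos: [692.7, -73.8, 260.8]
orientation: [2.473, 1.925, 0.012]
ft_force: [1.1, -0.1, 1.1]
width: 0.3
grasp_force: 0.0
```

```bash
python3 edge.py | grep -v s3
python3 - <<'E'
from fit import *
o=ctrl.get_obs(); d=snap('wrist','w4'); g=cv2.imread('pics/w4.png').mean(2)
T=np.eye(4);T[:3,:3]=cv2.Rodrigues(o['orientation'])[0];T[:3,3]=o['ee_pos']; e=dict(d);e['extrinsics']=T@np.array(d['tool_from_camera'])
for x,z in((-76.5,151),(-60,147)):
  for Y in(range(50,95,3),range(-95,-50,3)):
    print(x,list(zip(Y,[int(g[int(v),int(u)]) for u,v in [proj(e,W(p,(x,y,z))) for y in Y]])))
E
```

```text
[692.7 -73.8 260.8] [ -76.  -117.7  260.8] [ 1.1 -0.1  1.1] 0.31268526168430005
s4 -95 [185, 185, 185, 185, 185, 185, 185, 186, 185, 186, 186, 175, 143, 99, 74, 72, 76, 86, 110, 132]
s4 -105 [156, 156, 156, 156, 157, 157, 156, 156, 156, 156, 156, 153, 145, 134, 119, 101, 79, 71, 65, 67]
-76.5 [(50, 197), (53, 197), (56, 197), (59, 197), (62, 196), (65, 196), (68, 196), (71, 195), (74, 193), (77, 86), (80, 72), (83, 71), (86, 70), (89, 70), (92, 72)]
-76.5 [(-95, 199), (-92, 199), (-89, 196), (-86, 111), (-83, 81), (-80, 101), (-77, 118), (-74, 163), (-71, 202), (-68, 204), (-65, 204), (-62, 203), (-59, 203), (-56, 203), (-53, 203)]
-60 [(50, 192), (53, 190), (56, 189), (59, 190), (62, 190), (65, 190), (68, 189), (71, 189), (74, 190), (77, 67), (80, 72), (83, 77), (86, 78), (89, 78), (92, 78)]
-60 [(-95, 203), (-92, 202), (-89, 204), (-86, 174), (-83, 81), (-80, 102), (-77, 125), (-74, 197), (-71, 206), (-68, 203), (-65, 204), (-62, 203), (-59, 203), (-56, 202), (-53, 202)]
```

View pics/w4.png

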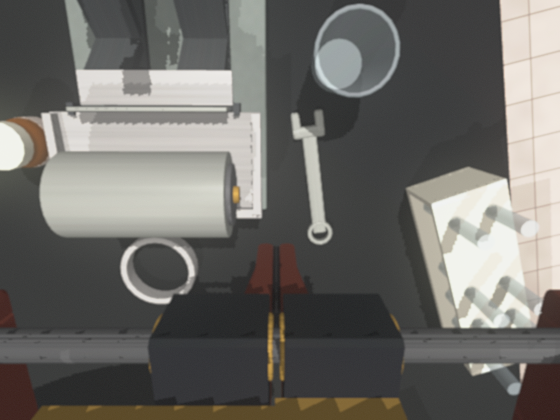

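The wrist view shows the cartridge square against the lip with its body from column 42 to 235. Its ends are at y = +75.5 and -74.5, so it is central to about 1 mm. Next I'll go behind it with the fingers open.

Emit:
servo_tool(increments=[[-2.6, -0.6, 0, 0, 0, 0, 1], [-5.2, -1.25, 0, 0, 0, 0, 1], [-7.8, -1.9, 0, 0, 0, 0, 1], [-10.4, -2.5, 0, 0, 0, 0, 1], [-13, -3.1, 0, 0, 0, 0, 1], [-13, -3.1, -3, 0, 0, 0, 1], [-13, -3.1, -6, 0, 0, 0, 1], [-13, -3.1, -9, 0, 0, 0, 1], [-13, -3.1, -12, 0, 0, 0, 1], [-13, -3.1, -14.5, 0, 0, 0, 1], [-13, -3.1, -15.8, 0, 0, 0, 1], [-13, -3.1, -15.8, 0, 0, 0, 1], [-13, -3.1, -15.8, 0, 0, 0, 1]])

```text
t: 11.28
ee_pos: [557.4, -104.1, 92.9]
orientation: [-2.476, -1.928, 0.005]
ft_force: [0.1, 0.0, -0.3]
width: 83.9
grasp_force: 0.0
```

Run:
```python
from fit import *
o=ctrl.get_obs(); R=cv2.Rodrigues(o['orientation'])[0]
print(o['ee_pos'].round(1),inS(o['ee_pos']).round(1),o['ft_force'].round(1),o['width'],R.round(3).tolist())
print('toolyaw err deg',np.degrees(np.arctan2(-R[1,1],-R[0,1])-(p[2]+2*np.pi+np.pi/2)))
```

```text
[ 557.4 -104.1   92.9] [-138.5    6.    92.9] [ 0.1  0.  -0.3] 83.87086084844336 [[0.245, 0.969, -0.005], [0.969, -0.245, 0.001], [-0.0, -0.005, -1.0]]
toolyaw err deg 0.024042545248902772
```

Emit:
servo_tool(increments=[[0.58, -0.15, 1.0, 0, 0, 0, 1], [0.58, -0.15, 1.0, 0, 0, 0, 1], [0.7, 0.33, 1.0, 0, 0, 0, 1], [0.83, 0.82, 1.0, 0, 0, 0, 1], [0.9, 1.11, 1.0, 0, 0, 0, 1], [1.0, 1.5, 1.0, 0, 0, 0, 1], [1.12, 1.98, 1.0, 0, 0, 0, 1], [1.24, 2.47, 1.0, 0, 0, 0, 1], [1.37, 2.95, 1.0, 0, 0, 0, 1], [1.49, 3.44, 1.0, 0, 0, 0, 1], [1.61, 3.92, 1.0, 0, 0, 0, 1], [1.74, 4.41, 1.0, 0, 0, 0, 1], [1.86, 4.89, 1.0, 0, 0, 0, 1], [1.98, 5.38, 1.0, 0, 0, 0, 1], [2.11, 5.86, 1.0, 0, 0, 0, 1], [2.23, 6.35, 1.0, 0, 0, 0, 1], [2.35, 6.83, 1.0, 0, 0, 0, 1], [2.47, 7.32, 1.0, 0, 0, 0, 1]])

```text
t: 12.78
ee_pos: [584.0, -31.8, 105.1]
orientation: [2.478, 1.929, -0.001]
ft_force: [-2.3, -7.4, 3.1]
width: 87.4
grasp_force: 3.8
```

Run:
```python
from fit import *
o=ctrl.get_obs(); print(o['t'],inS(o['ee_pos']).round(1),o['ft_force'].round(1),o['width'],o['qpos'].round(2))
```

```text
12.7833 [-62.   -2.  105.1] [-2.3 -7.4  3.1] 87.4280901149131 [-0.07  0.52  1.79 -0.    0.83  0.17]
```

Emit:
servo_tool(increments=[[0.12, 0.48, 0, 0, 0, 0, 1], [0.25, 0.97, 0, 0, 0, 0, 1], [0.37, 1.45, 0, 0, 0, 0, 1], [0.49, 1.94, 0, 0, 0, 0, 1], [0.62, 2.42, 0, 0, 0, 0, 1], [0.74, 2.91, 0, 0, 0, 0, 1], [0.86, 3.39, 0, 0, 0, 0, 1], [0.98, 3.88, 0, 0, 0, 0, 1], [1.08, 4.26, 0, 0, 0, 0, 1], [1.18, 4.65, 0, 0, 0, 0, 1], [1.26, 4.95, 0, 0, 0, 0, 1], [1.33, 5.23, 0, 0, 0, 0, 1], [1.38, 5.43, 0, 0, 0, 0, 1], [1.4, 5.52, 0, 0, 0, 0, 1], [1.4, 5.52, 0, 0, 0, 0, 1]])

```text
t: 14.03
ee_pos: [597.9, 24.1, 104.8]
orientation: [2.479, 1.93, 0.0]
ft_force: [-0.3, -0.2, -0.1]
width: 87.7
grasp_force: 0.0
```

Run:
```python
from fit import *
o=ctrl.get_obs(); print(o['t'],inS(o['ee_pos']).round(1),o['ft_force'].round(1),o['width'])
```

```text
14.0333 [ -4.3  -1.7 104.8] [-0.3 -0.2 -0.1] 87.73456213703379
```

Emit:
servo_tool(increments=[[-0.4, -1.5, 0.5, 0, 0, 0, 1], [-0.8, -3, 2, 0, 0, 0, 1], [-0.8, -3, 5, 0, 0, 0, 1], [-0.8, -3, 8.5, 0, 0, 0, 1], [-0.8, -3, 12, 0, 0, 0, 1], [-0.8, -3, 15.5, 0, 0, 0, 1], [-0.8, -3, 19, 0, 0, 0, 1], [-0.8, -3, 20.5, 0, 0, 0, 1], [-0.8, -3, 20.5, 0, 0, 0, 1], [-0.8, -3, 20.5, 0, 0, 0, 1]])

```text
t: 14.87
ee_pos: [589.9, -6.2, 310.3]
orientation: [2.478, 1.929, 0.002]
ft_force: [0.3, -0.2, 0.2]
width: 87.2
grasp_force: 0.0
```

Run:
```python
from fit import *
o=ctrl.get_obs(); print(o['t'],o['ee_pos'].round(1),inS(o['ee_pos']).round(1)); d=snap('wrist','w5')
g=cv2.imread('pics/w5.png').mean(2)
T=np.eye(4);T[:3,:3]=cv2.Rodrigues(o['orientation'])[0];T[:3,3]=o['ee_pos']; e=dict(d);e['extrinsics']=T@np.array(d['tool_from_camera'])
for n,q in dict(knobup=(128.6,0,261.6),k175=(153,0,259.7),axis_p=(70,75,129.6),axis_n=(70,-75,129.6),fl=(0,73,98),fr=(0,-73,98)).items(): print(n,np.round(proj(e,W(p,q))))
```

```text
14.8667 [589.9  -6.2 310.3] [-35.7  -1.4 310.3]
knobup [272. -67.]
k175 [ 272. -122.]
axis_p [194.  75.]
axis_n [353.  75.]
fl [207. 146.]
fr [340. 146.]
```

View pics/w5.png

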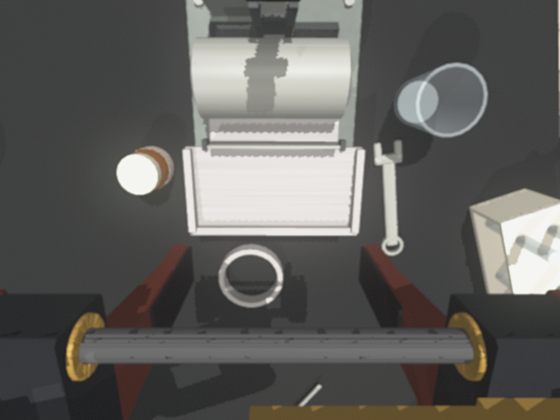

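The cartridge is seated in the vee (columns 191–351, expected 194–353), square and within about 2 mm of central. The flap is up again, showing as a line at row 147. Next I'll pinch the clamp knob.

Emit:
servo_tool(increments=[[0.7, 2.8, 0, 0, 0, 0, 1], [1.35, 5.6, 0, 0, 0, 0, 1], [2.05, 8.4, 0, 0, 0, 0, 1], [2.7, 11.2, 0, 0, 0, 0, 1], [3.4, 14, 0, 0, 0, 0, 1], [4.08, 16.82, 0, 0, 0, 0, 1], [4.08, 16.82, -2, 0, 0, 0, 1], [4.08, 16.82, -4, 0, 0, 0, 1], [4.08, 16.82, -6, 0, 0, 0, 1], [4.08, 16.82, -6.3, 0, 0, 0, 0], [4.08, 16.82, -6.3, 0, 0, 0, -1], [4.08, 16.82, -6.3, 0, 0, 0, -1], [4.08, 16.82, -6.3, 0, 0, 0, -1], [4.08, 16.82, -6.3, 0, 0, 0, -1], [4.08, 16.82, -6.3, 0, 0, 0, -1], [4.08, 16.82, -6.3, 0, 0, 0, -1], [4.08, 16.82, -6.3, 0, 0, 0, -1], [4.08, 16.82, -6.3, 0, 0, 0, -1], [4.08, 16.82, -6.3, 0, 0, 0, -1], [4.08, 16.82, -6.3, 0, 0, 0, -1]])

```text
t: 16.58
ee_pos: [630.5, 162.2, 247.0]
orientation: [-2.479, -1.93, 0.0]
ft_force: [-1.7, -0.5, 1.9]
width: 25.7
grasp_force: 30.0
```

Emit:
servo_tool(increments=[[0, 0, 0, 0, 0, 0, -1], [0, 0, 0, 0, 0, 0, -1], [0, 0, 0, 0, 0, 0, -1]])

```text
t: 16.83
ee_pos: [630.5, 162.2, 247.0]
orientation: [-2.479, -1.93, 0.0]
ft_force: [-2.1, 0.3, 2.6]
width: 25.7
grasp_force: 30.0
```

Emit:
servo_tool(increments=[[-0.32, -1.26, -0.02, 0, 0, 0, -1], [-0.53, -2.1, -0.13, 0, 0, 0, -1], [-0.75, -2.96, -0.28, 0, 0, 0, -1], [-0.96, -3.78, -0.51, 0, 0, 0, -1], [-1.17, -4.59, -0.79, 0, 0, 0, -1], [-1.37, -5.38, -1.15, 0, 0, 0, -1], [-1.56, -6.13, -1.56, 0, 0, 0, -1], [-1.74, -6.86, -2.03, 0, 0, 0, -1], [-1.92, -7.56, -2.55, 0, 0, 0, -1], [-2.09, -8.21, -3.13, 0, 0, 0, -1], [-2.24, -8.82, -3.75, 0, 0, 0, -1], [-2.38, -9.37, -4.42, 0, 0, 0, -1], [-2.51, -9.88, -5.13, 0, 0, 0, -1], [-2.63, -10.34, -5.88, 0, 0, 0, -1], [-2.73, -10.75, -6.66, 0, 0, 0, -1], [-2.82, -11.09, -7.47, 0, 0, 0, -1], [-2.89, -11.38, -8.3, 0, 0, 0, -1], [-2.96, -11.66, -9.45, 0, 0, 0, -1], [-2.96, -11.66, -9.45, 0, 0, 0, -1]])

```text
t: 18.42
ee_pos: [600.4, 44.7, 149.9]
orientation: [-2.479, -1.93, 0.003]
ft_force: [-2.3, -1.7, -0.8]
width: 25.7
grasp_force: 30.0
```

Emit:
servo_tool(increments=[[-0.03, -0.1, -0.6, 0, 0, 0, -1], [-0.04, -0.16, -1.16, 0, 0, 0, -1], [-0.05, -0.19, -1.5, 0, 0, 0, -1], [-0.05, -0.21, -1.75, 0, 0, 0, -1], [-0.05, -0.21, -1.75, 0, 0, 0, -1]])

```text
t: 18.83
ee_pos: [600.1, 43.2, 134.2]
orientation: [-2.478, -1.93, 0.002]
ft_force: [-3.5, -3.4, -0.4]
width: 25.8
grasp_force: 30.0
```

Emit:
servo_tool(increments=[[0, 0, -0.15, 0, 0, 0, -1], [0, 0, -0.3, 0, 0, 0, -1], [0, 0, -0.4, 0, 0, 0, -1], [0, 0, -0.4, 0, 0, 0, -1]])

```text
t: 19.17
ee_pos: [600.1, 43.2, 130.6]
orientation: [-2.478, -1.93, 0.002]
ft_force: [-5.0, -2.6, 0.5]
width: 26.0
grasp_force: 30.0
```

Emit:
servo_tool(increments=[[0, 0, -0.1, 0, 0, 0, -1], [0, 0, -0.2, 0, 0, 0, -1], [0, 0, -0.2, 0, 0, 0, -1]])

```text
t: 19.42
ee_pos: [600.2, 43.3, 128.7]
orientation: [-2.478, -1.93, 0.001]
ft_force: [-5.5, -4.0, 1.2]
width: 25.4
grasp_force: 30.0
```

Emit:
servo_tool(increments=[[0, 0, -0.1, 0, 0, 0, -1], [0, 0, -0.2, 0, 0, 0, -1], [0, 0, -0.2, 0, 0, 0, -1]])

```text
t: 19.67
ee_pos: [600.3, 43.3, 128.2]
orientation: [2.478, 1.93, -0.001]
ft_force: [-9.2, -2.7, 14.6]
width: 25.8
grasp_force: 30.0
```

Emit:
servo_tool(increments=[[0, 0, -0.1, 0, 0, 0, -1], [0, 0, -0.2, 0, 0, 0, -1], [0, 0, -0.2, 0, 0, 0, -1]])

```text
t: 19.92
ee_pos: [600.3, 43.3, 127.6]
orientation: [2.478, 1.93, -0.001]
ft_force: [-13.6, -2.7, 26.0]
width: 26.1
grasp_force: 30.0
```

Emit:
servo_tool(increments=[[0, 0, 0.3, 0, 0, 0, -1], [0, 0, 0.35, 0, 0, 0, 0], [0, 0, 0.35, 0, 0, 0, 0], [0, 0, 0.35, 0, 0, 0, 0], [0, 0, 0.35, 0, 0, 0, 0], [0, 0, 0.35, 0, 0, 0, 0], [0, 0, 3, 0, 0, 0, 0], [0, 0, 6, 0, 0, 0, 0], [0, 0, 9, 0, 0, 0, 0], [0, 0, 12, 0, 0, 0, -1], [-1, 2.7, 12, 0, 0, 0, -1], [-2, 5.4, 12, 0, 0, 0, -1], [-3.05, 8.1, 12, 0, 0, 0, -1], [-4.1, 10.8, 12, 0, 0, 0, -1], [-5.1, 13.5, 12, 0, 0, 0, -1], [-6.15, 16.2, 12, 0, 0, 0, -1], [-6.15, 16.2, 12, 0, 0, 0, -1], [-6.15, 16.2, 12, 0, 0, 0, -1]])

```text
t: 21.42
ee_pos: [538.7, 206.6, 244.7]
orientation: [2.476, 1.933, 0.0]
ft_force: [-0.4, 0.2, 0.0]
width: 0.4
grasp_force: 0.0
```

Run:
```python
from fit import *
o=ctrl.get_obs(); print(o['t'],o['ee_pos'].round(1),inS(o['ee_pos']).round(1),o['width']); d=snap('scene','s6')
b=cv2.imread('pics/s6.png')[130:280,220:370]; cv2.imwrite('pics/z6.png',cv2.resize(b,(600,600),interpolation=cv2.INTER_CUBIC))
for q in ((14,0,143.6),(157,63,179)):
    u,v=proj(d,W(p,q)); print((u-220)*4,(v-130)*4)
```

```text
21.4167 [538.7 206.6 244.7] [158.  100.5 244.7] 0.4400095714498206
302.20294917640945 262.06261257243455
366.7532548780823 69.9455247411222
```

View pics/z6.png

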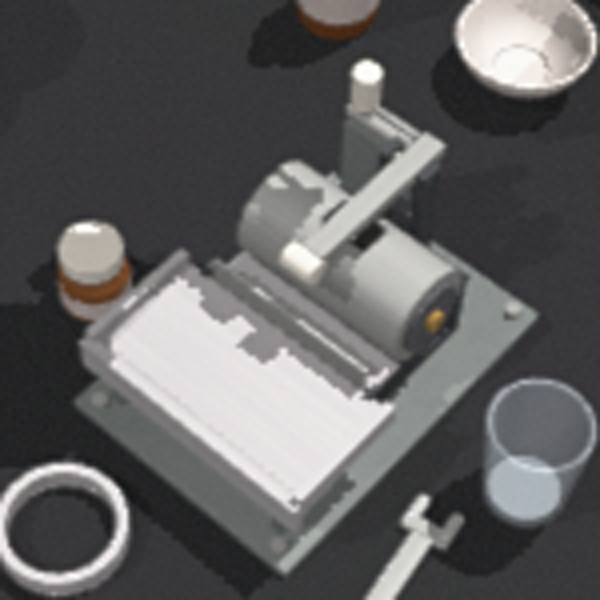

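The scene view shows the cartridge seated, the flap up, and the clamp down with its knob at (302,260), exactly where angle 0 predicts. Now the bolt.

Emit:
servo_tool(increments=[[0, -0.1, -3, 0, 0, 0, -1], [0, -0.1, -6, 0, 0, 0, -1], [0, -0.1, -8.5, 0, 0, 0, -1], [0, -0.1, -9.2, 0, 0, 0, -1], [0, -0.1, -9.2, 0, 0, 0, -1], [0.5, -0.23, -9.2, 0, 0, 0, -1], [1, -0.35, -9.2, 0, 0, 0, -1], [1.5, -0.48, -9.2, 0, 0, 0, -1], [2, -0.61, -9.2, 0, 0, 0, -1], [2.5, -0.73, -9.2, 0, 0, 0, -1], [3, -0.86, -9.2, 0, 0, 0, -1], [3.4, -0.96, -9.2, 0, 0, 0, -1], [3.8, -1.07, -9.2, 0, 0, 0, -1], [4.2, -1.17, -9.2, 0, 0, 0, -1], [4.4, -1.22, -9.2, 0, 0, 0, -1], [4.4, -1.22, -9.2, 0, 0, 0, -1]])

```text
t: 22.8
ee_pos: [583.6, 193.1, 152.7]
orientation: [2.479, 1.93, 0.0]
ft_force: [-0.8, 0.3, 0.0]
width: 1.0
grasp_force: 0.0
```

Emit:
servo_tool(increments=[[0.15, -0.04, 0, 0, 0, 0, -1], [0.3, -0.08, 0, 0, 0, 0, -1], [0.3, -0.08, 0, 0, 0, 0, -1]])

```text
t: 23.05
ee_pos: [586.0, 192.4, 152.7]
orientation: [-2.479, -1.93, 0.0]
ft_force: [-0.7, 0.8, -0.9]
width: 0.0
grasp_force: 0.5
```

Emit:
servo_tool(increments=[[0.15, -0.04, 0, 0, 0, 0, -1], [0.3, -0.08, 0, 0, 0, 0, -1], [0.45, -0.11, 0, 0, 0, 0, -1], [0.45, -0.11, 0, 0, 0, 0, -1]])

```text
t: 23.38
ee_pos: [590.2, 191.3, 152.6]
orientation: [-2.478, -1.93, 0.001]
ft_force: [-2.1, 1.8, 0.9]
width: 0.5
grasp_force: 1.4
```

Emit:
servo_tool(increments=[[0.1, -0.03, 0, 0, 0, 0, -1], [0.2, -0.05, 0, 0, 0, 0, -1], [0.2, -0.05, 0, 0, 0, 0, -1]])

```text
t: 23.63
ee_pos: [590.5, 191.2, 152.6]
orientation: [-2.477, -1.928, 0.005]
ft_force: [-10.1, 2.9, 5.4]
width: 0.2
grasp_force: 5.2
```

Emit:
servo_tool(increments=[[0.1, -0.03, 0, 0, 0, 0, -1], [0.2, -0.05, 0, 0, 0, 0, -1], [0.2, -0.05, 0, 0, 0, 0, -1]])

```text
t: 23.88
ee_pos: [590.7, 191.1, 152.6]
orientation: [-2.475, -1.927, 0.009]
ft_force: [-16.3, 5.8, 11.2]
width: 0.4
grasp_force: 8.8
```

Emit:
servo_tool(increments=[[-0.5, 0.13, 0, 0, 0, 0, -1], [-2, 0.5, 0, 0, 0, 0, -1], [-4, 1, 0, 0, 0, 0, -1], [-5, 1.25, 2, 0, 0, 0, -1], [-5, 1.25, 5.5, 0, 0, 0, -1], [-5, 1.25, 9, 0, 0, 0, -1], [-5, 1.25, 12.5, 0, 0, 0, -1], [-5, 1.25, 16, 0, 0, 0, -1], [-5, 1.25, 16, 0, 0, 0, -1], [-5, 1.25, 16, 0, 0, 0, -1]])

```text
t: 24.72
ee_pos: [546.2, 203.1, 315.4]
orientation: [2.477, 1.928, 0.009]
ft_force: [-0.4, -0.5, -0.7]
width: 0.5
grasp_force: 0.0
```

Run:
```python
from fit import *
o=ctrl.get_obs(); print(o['t'],o['ee_pos'].round(1),o['ft_force'].round(1)); d=snap('scene','s7')
im=cv2.imread('pics/s7.png')
m=cv2.inRange(im[130:280,220:370],(185,195,200),(255,255,255))
n,_,st,ce=cv2.connectedComponentsWithStats(m)
for s,c in zip(st[1:],ce[1:]):
    if s[4]>12: print(s.tolist(),(c+[220,130]).round(1))
for q in ((14,0,143.6),(14,0,153.6),(157,26,170),(157,26,179)): print(q,np.round(proj(d,W(p,q)),1))
diff=cv2.absdiff(im,cv2.imread('pics/s6.png')).max(2)>50; ys,xs=np.nonzero(diff[150:280,220:370]); print('low diff',len(xs),xs.mean()+220 if len(xs) else 0,ys.mean()+150 if len(xs) else 0)
```

```text
24.7167 [546.2 203.1 315.4] [-0.4 -0.5 -0.7]
[115, 0, 32, 22, 468] [348.1 141.2]
[98, 22, 7, 5, 31] [321.2 154.1]
[71, 34, 39, 35, 232] [309.1 181.8]
[67, 42, 17, 12, 99] [295.1 177.2]
[17, 56, 7, 6, 29] [240.2 188.6]
[91, 59, 20, 14, 112] [320.8 195.3]
[40, 70, 11, 8, 52] [264.9 203.4]
[22, 78, 76, 50, 1580] [281.6 230.7]
[0, 116, 32, 30, 171] [235.8 260.7]
[101, 124, 6, 9, 26] [323.8 258.1]
[92, 133, 16, 17, 90] [319.6 271.7]
(14, 0, 143.6) [295.6 195.5]
(14, 0, 153.6) [295.6 193.4]
(157, 26, 170) [321.3 155.9]
(157, 26, 179) [321.5 153.8]
low diff 489 284.73415132924333 186.88957055214723
```

Run:
```python
from h import *
a=cv2.imread('pics/s6.png',0);b=cv2.imread('pics/s7.png',0)
for n,x,y in(('knob',288,186),('arm',305,165),('cartend',318,200)):
    r=cv2.matchTemplate(b[y-8:y+24,x-8:x+24],a[y:y+16,x:x+16],cv2.TM_CCOEFF_NORMED); print(n,cv2.minMaxLoc(r)[1::2])
```

```text
knob (0.9894346594810486, (8, 8))
arm (0.997391939163208, (8, 8))
cartend (0.9994550347328186, (8, 8))
```

Nothing shifted: the clamp and cartridge haven't moved since the last picture, and the bolt knob is at its home position. I'll hand the job in.

```bash
python3 -c "
from workcell import ctrl
print(ctrl.close_job())"
```

```text
the job is handed in; nothing more can be done
None
```

The job is handed in at about 25 s: the cartridge sits square in the vee about 2 mm off centre, the flap is up behind it, the clamp pad is down on it, and the bolt is fully home; I saw no bystander disturbed.

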